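Free the sprung length gauge and hold it at its mark

TASK

Take the pry tool out of its wooden block, and with the tool, not the fingers, push the gauge's snapped-on grey guard back along the tube to its far stop, then stand the tool back in the hole of its block. Then pull the gauge's wooden handle so that the sprung rod comes out until its pointer is in line with the fin of the preset length marker, and keep holding it still there: finish while holding, without letting go. Leave the marker where it is set, and do not disturb the bowl, jar and cork block.

Things in the scene. Friction and masses are not known exactly. Their poses are not given: they have to be found in the camera images.
- gauge: Length gauge fixed to the bench: plywood base 170 x 400 x 12 mm, origin at the underside near its middle (base spans x -90..80, y -200..200 mm). All gauge offsets below are in its axes: the rod and tube lie along its y, z is up. A 24 mm aluminium tube on saddles (axis x 0, z 32 mm) runs from y -5 to y 195; the rod comes out of its -y end and is pulled towards -y. The guard slides back over the tube towards +y. A 20 mm wide steel detent post at x 45, y -6 stands up to z 64.
- slot (a point): Pry slot on the gauge's -x side: point on the base top (z 12 mm) in the middle of the gap between a fixed wooden fence (-y side) and the guard's lug (+y side) while the guard is shut. The gap is 19 mm along y and 40 mm along x, both its sides rise to about z 50 mm. The tool shank goes down into it and pushes towards the gauge's +y. Fixed to the gauge.
- lug (a point): Middle of the -y face of the guard's lug, a grey block 46 (x) x 12 (y) x 38 (z) mm on the guard's -x wall, z 18..56 mm. Moves with the guard.
- guard (a joint): Travel of the grey painted guard (inverted U hood 58 x 70 mm, top at z 98 mm, over the handle), m: 0 = shut over the handle and held by a spring detent, 0.11 = right back over the tube against its stop. Grows towards the gauge's +y. About 6 N breaks the detent in the first 10 mm, then 1 to 2 N of friction; it stays where it is left. Shut it spans gauge y -80..-10 mm.
- tool_handle (a point): Centre of the pry tool's square wooden handle (22 x 22 mm, 66 mm long, edges along the tool's x and y). The tool stands upright in its block, z up; this point is 110 mm above the tool's tip, the handle spans 79 to 145 mm above the tip. Below it is a 9 x 9 mm square steel shank. Mass about 0.09 kg.
- tool_tip (a point): Lower end of the pry tool's shank, on its axis.
- block_hole0 (a point): Centre of the mouth of the square hole (14.5 mm wide, 50 mm deep, floor 10 mm above the bench) in the top of the fixed wooden tool block, 75 x 75 x 60 mm. With the tool in, its tip rests on the hole's floor.
- rod (a joint): Extension of the sprung rod, m: 0 = fully in, at most 0.115. A spring pulls it back in, about 4 N at 0 and 11 N at 0.10, so it must be held.
- handle (a point): Grip point in the rod's upright wooden handle, 22 x 22 mm in plan (edges along the gauge's x and y), z 22..90 mm; this point is on its axis 70 mm above the bench. It lies under the guard until that is pushed back, and moves with the rod towards the gauge's -y. Rod in: gauge x 0, y -45.
- pointer (a point): Tip of the rod's steel pointer, a 4 mm wide arm from the handle's foot towards the gauge's +x, 34 mm above the bench; moves with the rod.
- marker_fin (a point): Middle of the upright fin (14 mm in x, 4 mm in y, top at z 47 mm) of the dark steel length marker on the scale bar at gauge x 62 mm. The rod is at its mark when pointer and fin have the same gauge y.
- marker (a joint): Set position of the length marker on the scale, m; the same number as the rod's extension when pointer and fin are in line (0.055 to 0.10). Stiff friction slide, not to be moved.
- bowl_mid (a point): Centre of a small turned wooden bowl, 116 mm across, 48 mm high; bystander.
- tin_mid (a point): Centre of an amber jar, 60 mm across, 70 mm high; bystander.
- sander_mid (a point): Centre of a cork sanding block 60 x 100 x 35 mm; bystander.
Mind the look-alikes: they are no part of the job. Leave any purple, red or turquoise look-alike of the part that bears block_hole0 alone.

How it is judged:
By the outcome, as a careful person would: the job done as asked, in the order asked, and still so for the second after the job is handed in, while the arm keeps its last pose, push and grip.
It also fails if it takes over 66 s, if anything falls off the work surface, if the arm or the gripper's body presses on something with over 40 N, if the wrist force passes 120 N, or if a joint passes its speed limit or range.

ROBOT

A 7-joint arm with a two-finger parallel gripper is mounted at the origin on the work surface. World frame = base frame: x ahead of the robot, y to its left, z up, the work surface at z = 0. Lengths are in m, angles in rad, forces in N, time in s.
With the tool pointing down it reaches from about 0.425 to 0.825 m from the base axis. Payload 3.6 kg.
Tool frame: the origin (TCP) lies where the fingers leave the gripper's body, on its centre line; the fingertips stand 73 mm ahead of it and the grasp point (between the pads) lies 54 mm ahead of it; x points along the fingers, y is the direction in which the jaws open and shut, and the axes are right-handed (so a half turn about x gives the same grasp; the last joint's range is limited). The gripper opens to 85 mm and grips with 20 to 120 N. Pads are 22 mm wide; open, the fingers measure 114 mm over their backs; the gripper's body (76 mm by 85 mm) begins 54 mm behind the grasp point. The pads swing forward as they close: fully open they stand 13 mm farther back than shut.
Start: joints at [-1.347, 0.615, -0.013, 1.423, 0.008, 1.103, -0.04], TCP at [0.161, 0.63, 0.304] pointing down, gripper open.
Joint ranges: [-3.12, 3.12], [-0.3, 2.06], [-1.34, 1.32], [0.26, 2.42], [-1.36, 4.5], [0.01, 1.98], [-2.84, 2.84]. Speed limits (rad/s): [2.79, 2.79, 3.14, 3.14, 3.14, 3.14, 3.14].

INTERFACE

Orientations are given as a unit quaternion [x, y, z, w].
In Python, from station import arm, snapshot, camera_info, ticket gives the robot as it stands. Calls block until the motion is done:
- arm.movep(position, orientation): joint-space move of the TCP to a pose.
- arm.line_to(position, velocity=0.15, ori=None): straight line of the TCP; ori=None keeps the orientation; velocity is the mean speed in m/s.
- arm.move_j(angles): joint-space move.
- arm.move_gripper(opening, effort=None): opening from 0.0 (shut) to 1.0 (fully open); effort is the grip in N (None keeps the last); returns when the fingers have stopped.
- arm.pause(seconds).
- arm.ik(position, orientation): joint angles nearest the present ones, or None.
- snapshot(name): name is "scene" or "top" or "wrist"; returns the picture (420x560x3 uint8, blue, green, red); there is no depth.
- camera_info(name): a dict with "fx", "fy", "cx", "cy" (pixels), "dist_coeffs" ([k1, k2, p1, p2, k3] as OpenCV has them; the pictures are not rectified), "R" (3x3) and "t" (3): a world point X has camera coordinates R X + t; the wrist camera has in their place "T_tool_cam" (4x4, takes a point from camera to tool coordinates, whose origin is the TCP and whose axes are the tool frame's). Camera axes: x right, y down, z forward; pixel columns grow to the right and rows downward; lengths in m; the calibration is good to about 2 mm. A picture is of the moment at which its call begins: read the wrist's pose just before it. camera_info takes no time and is no camera call.
A pose or a line that the arm cannot do raises arm.MotionError and nothing moves.
- ticket.finish_job(): hands the job in, once; it reports no verdict.
Readings, each from a call of its own:
- arm.read_time(): time.
- arm.read_joint_positions(): joint angles.
- arm.read_dq(): joint speeds.
- arm.read_effort(): joint torques, N m.
- arm.read_tool_pos(): TCP position.
- arm.read_eef_rot(): TCP orientation.
- arm.read_ft_force(): force on the tool from outside, world axes, zero at the start.
- arm.read_wrist_torque(): the same for the moment, N m.
- arm.read_opening(): opening from 0.0 (shut) to 1.0 (fully open).
Only numpy, scipy, OpenCV 4.12 (cv2) and the standard library are available. Lean on these libraries where they do the work, as an engineer would, in place of code of your own. Each camera call takes 0.05 s, during which the arm holds its last target. There are 200 camera calls.

## Working session

There is one attempt and no reset: what is moved stays moved. The work goes in short steps, each a Python script; the robot and the scene stay as the last script left them, time stands still between calls to the robot, and variables do not carry over. Pictures are saved under pics/ and viewed, about 8 in all and at most 12, crops included, and the job is handed in when it is done.

```bash
mkdir -p pics; ls; python3 - <<'E'
from station import arm,snapshot,camera_info
import cv2,numpy as np
for n in("scene","top"):
    im=snapshot(n);cv2.imwrite(f"pics/{n}0.png",im)
    c=camera_info(n);print(n,c)
print(camera_info("wrist"))
print(arm.read_time(),arm.read_tool_pos(),arm.read_eef_rot())
a=cv2.imread("pics/top0.png");cv2.imwrite("pics/top0b.png",cv2.resize(a,(800,600)))
E
```

```text
pics
scene {'fx': 395.3027009894746, 'fy': 395.3027009894746, 'cx': 269.0282520716508, 'cy': 211.1245909855362, 'dist_coeffs': array([0.02871335, 0.        , 0.        , 0.        , 0.        ]), 'R': array([[ 0.00204009,  0.9998322 ,  0.01820472],
       [ 0.67893258,  0.01198106, -0.73410286],
       [-0.73419778,  0.01385741, -0.67879421]]), 't': array([ 0.0828551 , -0.29780428,  1.28854741])}
top {'fx': 398.2866806053825, 'fy': 398.2866806053825, 'cx': 281.68634678618736, 'cy': 211.28794721225302, 'dist_coeffs': array([-0.02897041,  0.        ,  0.        ,  0.        ,  0.        ]), 'R': array([[-0.01095872, -0.99981777, -0.01563142],
       [-0.98403819,  0.01355991, -0.17744005],
       [ 0.17761968,  0.01343739, -0.98400746]]), 't': array([-0.07788154,  0.55398545,  0.81502272])}
{'fx': 374.2276117582246, 'fy': 374.2276117582246, 'cx': 278.59888273873315, 'cy': 213.9688919950499, 'dist_coeffs': array([-0.09056305,  0.        ,  0.        ,  0.        ,  0.        ]), 'T_tool_cam': array([[-3.05074789e-04, -2.73173811e-01,  9.61964644e-01,
        -7.04724940e-02],
       [ 9.99999846e-01, -5.29500922e-04,  1.66772197e-04,
         4.33153578e-04],
       [ 4.63803369e-04,  9.61964546e-01,  2.73173931e-01,
        -6.88319455e-02],
       [ 0.00000000e+00,  0.00000000e+00,  0.00000000e+00,
         1.00000000e+00]])}
0.1 [0.16054383 0.62931804 0.30285678] [ 0.08725157  0.70168804 -0.08887672  0.70151407]
```

View pics/top0b.png

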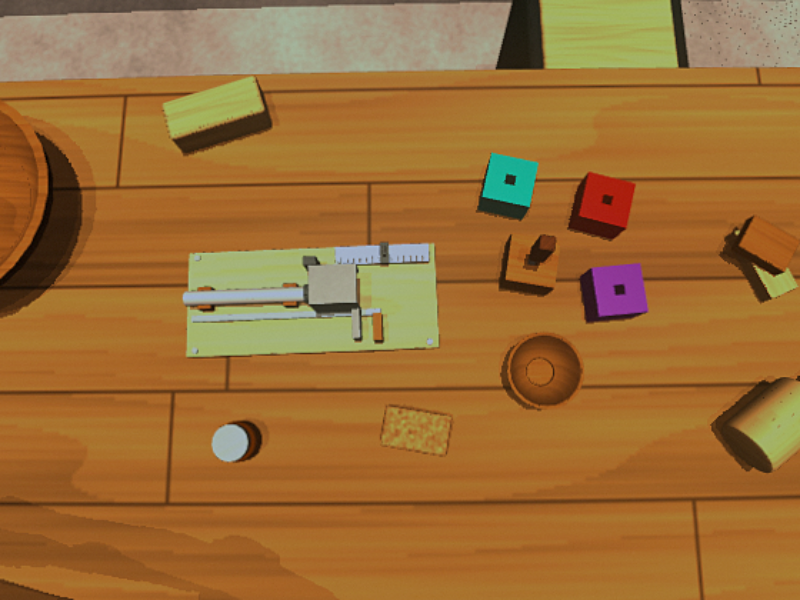

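View pics/scene0.png

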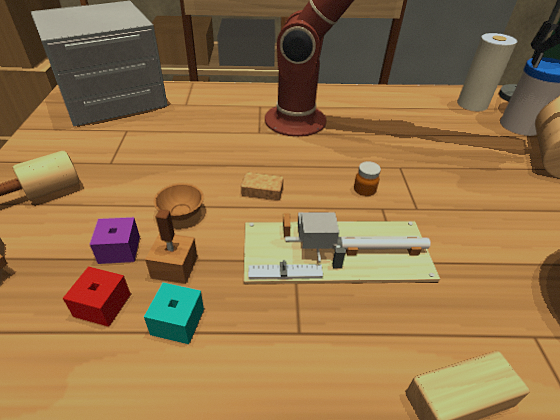

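Candidates for the tool's block in the 800-wide top view are turquoise (510,180), red (607,200), purple (619,290), all three empty, and plain wood (532,262), which holds the tool. I choose the wooden one. The gauge is near (312,300) with its +y to image left, the guard at (332,287), lug (357,323), fence (378,327) and marker (384,253).

```bash
cat >h.py <<'E'
from station import arm,snapshot,camera_info,ticket
import cv2,numpy as np
from scipy.spatial.transform import Rotation as Rn
def down(yaw):
    c,s=np.cos(yaw),np.sin(yaw)
    return Rn.from_matrix(np.array([[0,c,s],[0,s,-c],[-1,0,0]])).as_quat()
def cam(name,pose=None):
    c=camera_info(name);K=np.array([[c['fx'],0,c['cx']],[0,c['fy'],c['cy']],[0,0,1]])
    if name=='wrist':
        p,q=pose;T=np.eye(4);T[:3,:3]=Rn.from_quat(q).as_matrix();T[:3,3]=p
        W=np.linalg.inv(T@c['T_tool_cam']);return K,c['dist_coeffs'],W[:3,:3],W[:3,3]
    return K,c['dist_coeffs'],c['R'],c['t']
def cast(cm,px,z):
    K,d,R,t=cm
    n=cv2.undistortPoints(np.array(px,float).reshape(-1,1,2),K,d).reshape(-1,2)
    D=np.c_[n,np.ones(len(n))]@R;C=-R.T@t
    return C+D*((np.broadcast_to(z,len(n))-C[2])/D[:,2])[:,None]
def proj(cm,X):
    K,d,R,t=cm
    return cv2.projectPoints(np.array(X,float).reshape(-1,1,3),cv2.Rodrigues(R)[0],t,K,d)[0].reshape(-1,2)
def shot(fn):
    pose=(arm.read_tool_pos(),arm.read_eef_rot());im=snapshot('wrist');cv2.imwrite(fn,im)
    return im,cam('wrist',pose)
E
python3 - <<'E'
from h import *
s=0.7;cm=cam('top')
im=cv2.imread('pics/top0.png');hsv=cv2.cvtColor(im,cv2.COLOR_BGR2HSV)
print('ply hsv',hsv[int(340*s),int(250*s)],'bench',hsv[int(370*s),int(300*s)])
m=cv2.inRange(hsv,(22,70,120),(40,200,255));cs,_=cv2.findContours(m,0,2)
for c in cs:
    if cv2.contourArea(c)>2000:
        r=cv2.minAreaRect(c);print(r);b=cv2.boxPoints(r);print(cast(cm,b,.012).round(4))
print('corners',cast(cm,np.array([[190,253],[435,243],[438,347],[187,356]])*s,.012).round(3))
print('hole-ish',cast(cm,np.array([[532,262]])*s,.06).round(3),'handle top',cast(cm,np.array([[545,242]])*s,.155).round(3))
print('fin',cast(cm,np.array([[384,246]])*s,.047).round(3))
print('lug top, fence top',cast(cm,np.array([[356,310],[378,312]])*s,[.056,.05]).round(3))
print(Rn.from_quat(arm.read_eef_rot()).as_matrix().round(2))
q=arm.read_joint_positions()
for y in(90,-90,0,180):print(y,arm.ik([.46,-.15,.3],down(np.radians(y))),arm.ik([.46,.05,.3],down(np.radians(y))))
E
```

```text
ply hsv [ 37  90 178] bench [ 15 190 168]
((216.89459228515625, 209.86422729492188), (72.86173248291016, 176.77862548828125), 87.70938873291016)
[[ 0.6456  0.2742  0.012 ]
 [ 0.6558 -0.1362  0.012 ]
 [ 0.4876 -0.1392  0.012 ]
 [ 0.4764  0.2577  0.012 ]]
((426.5, 23.5), (47.0, 95.0), 90.0)
[[ 1.0973 -0.3354  0.012 ]
 [ 1.0949 -0.5756  0.012 ]
 [ 0.9632 -0.5612  0.012 ]
 [ 0.9658 -0.3274  0.012 ]]
corners [[ 0.645  0.26   0.012]
 [ 0.655 -0.138  0.012]
 [ 0.487 -0.139  0.012]
 [ 0.478  0.256  0.012]]
hole-ish [[ 0.61  -0.282  0.06 ]] handle top [[ 0.613 -0.28   0.155]]
fin [[ 0.642 -0.057  0.047]]
lug top, fence top [[ 0.54  -0.015  0.056]
 [ 0.538 -0.048  0.05 ]]
[[-0.    0.25  0.97]
 [-0.    0.97 -0.25]
 [-1.   -0.    0.  ]]
90 [-0.07558589  0.39334735  0.48387418  1.90511854 -0.23010702  0.89749997
  2.09216638] [-0.27926136  0.33486284  0.16568854  1.95067602 -0.07148692  0.8615749
  1.49477555]
-90 [-0.46365702  0.60695974  1.18048269  1.91459284 -0.645642    1.06880197
 -0.58025299] [-0.77470779  0.4464946   0.8929152   1.96368154 -0.43197064  0.9329154
 -1.23553401]
0 [-0.42293272  0.55634821  1.07827863  1.91374189 -0.57644416  1.02310883
  0.91070498] [-0.50802146  0.359426    0.48036361  1.95705298 -0.21352194  0.87421513
  0.08402811]
180 [-0.44729607  0.58439282  1.13697951  1.91425631 -0.61594285  1.04810253
 -2.18543685] [ 0.60231505  0.55323679 -1.14618992  1.92696532  0.58558561  1.04771734
  2.34163078]
```

```bash
python3 - <<'E'
from h import *
q=down(np.radians(91.4))
arm.movep([.555,-.02,.32],q);a,c1=shot('pics/w_g.png')
np.save('cg.npy',np.array(c1,dtype=object),allow_pickle=True)
arm.movep([.6,-.28,.32],q);b,c2=shot('pics/w_b.png')
np.save('cb.npy',np.array(c2,dtype=object),allow_pickle=True)
print(arm.read_time(),arm.read_joint_positions())
E
```

```text
3.9167 [ 0.25731756  0.63224276  0.26006782  1.36738948 -0.16918227  1.16402204
  2.13604245]
```

View pics/w_g.png

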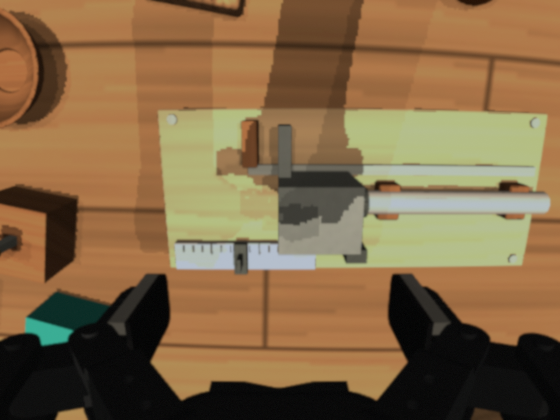

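View pics/w_b.png

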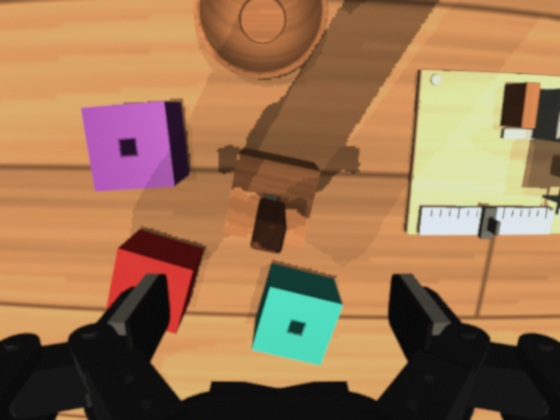

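The gauge view shows the base corners near (160,110), (546,115), (524,265) and (169,270). The guard hood is at (320,215), lug (285,150), fence (250,142) and marker (241,257). The block view shows the wooden block around (270,200) with the tool handle at (268,230), between turquoise (297,320), red and purple. Next I'll take one close crop and the gauge fit.

```bash
python3 - <<'E'
from h import *
im=cv2.imread('pics/w_b.png')[130:270,200:340]
cv2.imwrite('pics/crop_b.png',cv2.resize(cv2.convertScaleAbs(im,alpha=1.6,beta=10),(560,560),interpolation=cv2.INTER_CUBIC))
cm=tuple(np.load('cg.npy',allow_pickle=True))
im=cv2.imread('pics/w_g.png');hsv=cv2.cvtColor(im,cv2.COLOR_BGR2HSV)
m=cv2.inRange(hsv,(22,60,60),(42,255,255));cs,_=cv2.findContours(m,0,2)
c=np.vstack([c for c in cs if cv2.contourArea(c)>300 and cv2.boundingRect(c)[1]<285 and cv2.boundingRect(c)[1]>90])
W=cast(cm,c.reshape(-1,2),.012)[:,:2].astype(np.float32)
r=cv2.minAreaRect(cv2.convexHull(W));print(r)
print('corners',cast(cm,[[160,110],[546,115],[524,265],[169,270]],.012).round(4))
E
```

```text
((0.5682660341262817, 0.06134839355945587), (0.16884660720825195, 0.39885616302490234), 1.533105492591858)
corners [[ 0.49   -0.1373  0.012 ]
 [ 0.4803  0.2569  0.012 ]
 [ 0.6475  0.2659  0.012 ]
 [ 0.6616 -0.1371  0.012 ]]
```

View pics/crop_b.png

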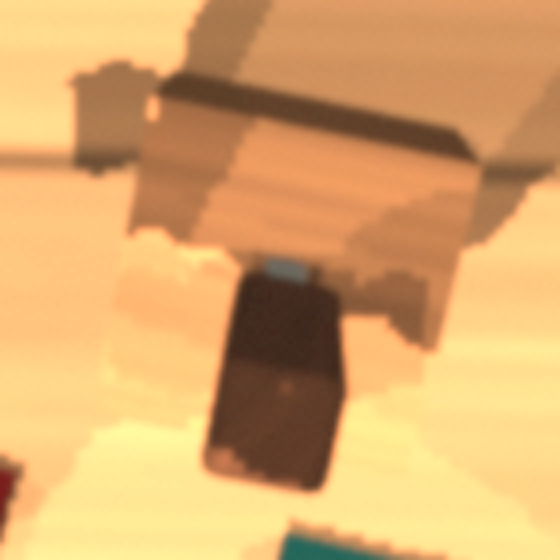

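The crop confirms the wooden block and the dark handle: top face near crop (225,362), (343,378), (322,490), (207,470), with the shank at (288,268).

```bash
python3 - <<'E'
from h import *
cm=tuple(np.load('cb.npy',allow_pickle=True))
f=lambda p:np.array(p)/4+[200,130]
h=cast(cm,f([[225,362],[344,378],[322,490],[207,470]]),.155);print(h.round(4),h.mean(0).round(4),np.linalg.norm(h-np.roll(h,1,0),axis=1).round(4))
b=cast(cm,f([[163,90],[478,162],[435,347]]),.06);print(b.round(4),np.linalg.norm(np.diff(b,axis=0),axis=1))
for a in(h[1]-h[0],h[2]-h[3],b[1]-b[0]):print(np.degrees(np.arctan2(-a[0],a[1])))
print('shank/hole',cast(cm,f([[286,268]]),.068).round(4))
u=b[1]-b[0];u/=np.linalg.norm(u);v=np.array([u[1],-u[0],0])
print('block centre from edge',(b[0]+b[1])/2+v*.0375)
E
```

```text
[[ 0.604  -0.2911  0.155 ]
 [ 0.6062 -0.2714  0.155 ]
 [ 0.6261 -0.2745  0.155 ]
 [ 0.623  -0.2939  0.155 ]] [ 0.6148 -0.2827  0.155 ] [0.0192 0.0198 0.0201 0.0196]
[[ 0.5708 -0.3103  0.06  ]
 [ 0.5849 -0.2401  0.06  ]
 [ 0.6281 -0.2476  0.06  ]] [0.07152241 0.04377605]
-6.502104842801194
-9.03748949913662
-11.366159367841956
shank/hole [[ 0.6084 -0.2823  0.068 ]]
block centre from edge [ 0.61465187 -0.28259536  0.06      ]
```

```bash
python3 - <<'E'
from h import *
cm=tuple(np.load('cg.npy',allow_pickle=True))
im=cv2.imread('pics/w_g.png');
for r in(135,150):print(r,[tuple(int(v) for v in im[r,c]) for c in range(238,296,2)])
th=np.radians(1.53);G=np.array([[np.cos(th),-np.sin(th)],[np.sin(th),np.cos(th)]]);o=np.array([.5733,.0614])
g=lambda px,z:((cast(cm,px,z)[:,:2]-o)@G*1000).round(1)
print('lug',g([[278,125],[278,150],[292,125],[285,124]],.056));print('fence top',g([[242,120],[250,120],[250,165]],.05),'foot',g([[258.5,130],[258.5,165]],.012))
print('guard top',g([[278,188],[278,254],[364,252]],.098));print('fin',g([[241,242],[241,257],[241,270]],.047))
q=down(np.radians(80))
arm.movep([.6147,-.2827,.26],q);arm.line_to([.6147,-.2827,.179],.12)
arm.move_gripper(0.0,60);print('op',arm.read_opening(),arm.read_ft_force())
arm.line_to([.6147,-.2827,.285],.12)
print(arm.read_time(),arm.read_opening(),arm.read_ft_force())
cv2.imwrite('pics/s1.png',snapshot('scene'));
w,_=shot('pics/w1.png')
s=cv2.imread('pics/s1.png')[120:300,90:330];cv2.imwrite('pics/v1.png',np.hstack([cv2.resize(s,(400,300)),cv2.resize(w,(400,300))]))
E
```

```text
135 [(126, 186, 179), (115, 173, 175), (73, 120, 169), (66, 111, 176), (61, 103, 163), (41, 71, 113), (38, 65, 105), (39, 67, 107), (37, 64, 103), (26, 46, 75), (42, 64, 87), (71, 105, 137), (75, 111, 144), (82, 121, 158), (86, 127, 165), (82, 121, 157), (68, 101, 131), (65, 97, 126), (66, 98, 127), (66, 97, 126), (75, 92, 105), (87, 97, 99), (87, 97, 99), (87, 96, 99), (87, 97, 100), (88, 97, 100), (82, 93, 99), (71, 102, 128), (75, 111, 143)]
150 [(67, 99, 126), (64, 97, 124), (65, 105, 153), (59, 100, 157), (41, 69, 111), (38, 65, 103), (38, 65, 105), (39, 66, 107), (38, 65, 105), (31, 54, 87), (38, 59, 80), (69, 102, 131), (70, 105, 135), (78, 116, 150), (81, 121, 157), (78, 115, 149), (65, 96, 124), (63, 93, 121), (63, 94, 121), (64, 93, 120), (73, 90, 101), (86, 97, 99), (86, 97, 99), (87, 97, 100), (87, 97, 99), (86, 97, 99), (81, 94, 100), (69, 98, 125), (73, 108, 141)]
lug [[-74.9 -79.6]
 [-53.1 -79.7]
 [-74.9 -67.4]
 [-75.7 -73.5]]
fence top [[ -79.1 -111.6]
 [ -79.1 -104.5]
 [ -38.8 -105.3]] foot [[-68.2 -99. ]
 [-33.2 -99.5]]
guard top [[-27.5 -79.7]
 [ 28.9 -79.7]
 [ 27.4  -7.4]]
fin [[  36.9 -115.9]
 [  52.7 -116.4]
 [  66.7 -116.8]]
op 0.25017021905733994 [-0.01520138  0.34575962  1.11022112]
6.7333 0.2530353521220008 [ 0.54765387  1.10534297 -0.6438748 ]
```

View pics/v1.png

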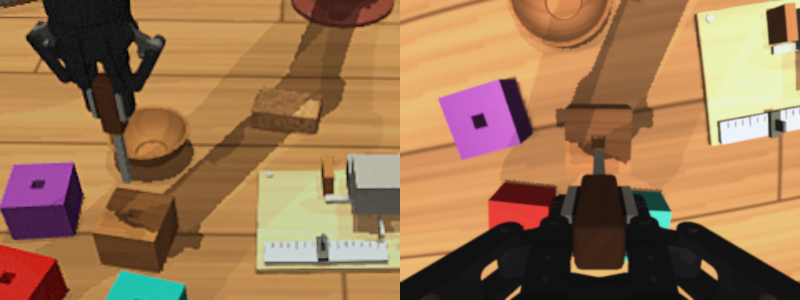

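The tool is gripped and out of the block: in the scene crop its tip is near scene pixel (165,227), and the hole is now empty. I'll check the tip offset against the expected one before entering the slot.

```bash
python3 - <<'E'
from h import *
cm=cam('scene');p=arm.read_tool_pos();print(p)
print('exp',proj(cm,[[p[0],p[1],p[2]-.169+dz] for dz in(0,.035,.07)]).round(1))
im=cv2.imread('pics/s1.png');hsv=cv2.cvtColor(im,cv2.COLOR_BGR2HSV)
for r in range(196,234,2):print(r,''.join('#' if hsv[r,c,1]<90 else '.' for c in range(145,180)))
wc=cam('wrist',(p,arm.read_eef_rot()));w=cv2.imread('pics/w1.png');hw=cv2.cvtColor(w,cv2.COLOR_BGR2HSV)
print('exp w',proj(wc,[[p[0],p[1],p[2]-.169+dz] for dz in(0,.035,.07)]).round(1),'hole',proj(wc,[[.6147,-.2827,.06]]))
for r in range(196,250,4):print(r,''.join('#' if hw[r,c,1]<90 else '.' for c in range(255,305)))
E
```

```text
[ 0.61430211 -0.28237387  0.28369409]
exp [[166.2 227.7]
 [163.2 214.4]
 [160.  200.1]]
196 ...................................
198 ...................................
200 ...................................
202 .............######................
204 .............######................
206 .............#######...............
208 ..............######...............
210 ...............######..............
212 ...............######..............
214 ...............######..............
216 ................######.............
218 ................#######............
220 .................######............
222 .................#######...........
224 ..................######...........
226 ...................#####...........
228 ...................####............
230 ...................................
232 ...................................
exp w [[277.8 215.7]
 [277.7 232.4]
 [277.6 255.3]] hole [[277.52679    197.58076283]]
196 ..................................................
200 ..................................................
204 ..................................................
208 ..................................................
212 .................#############....................
216 .................#############....................
220 .................##############...................
224 .................#############....................
228 .................#############....................
232 .................##############...................
236 ................###############...................
240 ................###############...................
244 ..............................#...................
248 ..................................................
```

```bash
cat >>h.py <<'E'
TH=np.radians(1.53);GR=np.array([[np.cos(TH),-np.sin(TH)],[np.sin(TH),np.cos(TH)]]);GO=np.array([.5733,.0614])
def gp(x,y,z): # gauge mm -> world TCP, z in m
    return [*(GO+GR@(np.array([x,y])/1000)),z]
def tog(p): return ((np.array(p[:2])-GO)@GR*1000).round(1)
QG=down(np.radians(91.53))
def fg(): 
    f=arm.read_ft_force();return np.r_[np.array(f[:2])@GR,f[2]].round(1)
E
python3 - <<'E'
from h import *
arm.line_to([.6147,-.2827,.32],.2)
arm.movep(gp(-52,-89.5,.32),QG)
arm.line_to(gp(-52,-89.5,.245),.15);f0=fg();print('above',tog(arm.read_tool_pos()),f0)
for z in(.225,.21,.191):
    arm.line_to(gp(-52,-89.5,z),.08);f=fg();print(z,f)
    if np.linalg.norm(f-f0)>4:break
w,_=shot('pics/w2.png');cv2.imwrite('pics/s2.png',snapshot('scene'))
s=cv2.imread('pics/s2.png')[180:300,230:430];cv2.imwrite('pics/v2.png',np.hstack([cv2.resize(s,(400,300)),cv2.resize(w[60:360,80:480],(400,300))]))
print(arm.read_time(),arm.read_tool_pos())
E
```

```text
above [-51.2 -90.5] [ 0.6  0.1 -0.5]
0.225 [-0.   0.5 -1.1]
0.21 [-0.1  0.7 -0.1]
0.191 [ 0.2 -0.1 -0.6]
10.075 [ 0.52400146 -0.02952846  0.19137563]
```

View pics/v2.png

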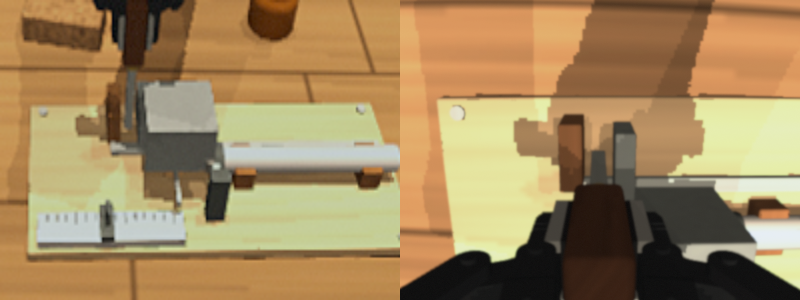

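The shank is down in the slot: in the right panel it sits at (598,165), between the fence at (570,150) and the lug at (625,155). Now I'll push.

```bash
python3 - <<'E'
from h import *
z=.191
for y in(-84,-78,-70):
    arm.line_to(gp(-52,y,z),.05);print(y,tog(arm.read_tool_pos()),fg(),arm.read_wrist_torque())
arm.line_to(gp(-52,18,z),.08);print(18,tog(arm.read_tool_pos()),fg())
for y in np.arange(21,36,1.5):
    arm.line_to(gp(-52,y,z),.04);f=fg();print(y,tog(arm.read_tool_pos()),f)
    if abs(f[1])>9:break
w,_=shot('pics/w3.png');cv2.imwrite('pics/t3.png',snapshot('top'))
s=cv2.imread('pics/t3.png')[150:270,110:310];cv2.imwrite('pics/v3.png',np.hstack([cv2.resize(s,(400,300)),cv2.resize(w[60:360,80:480],(400,300))]))
print(arm.read_time(),arm.read_opening())
E
```

```text
-84 [-51.7 -83.9] [-0.1 -0.4 -0.4] [-0.19053676  0.00361537 -0.01375738]
-78 [-51.8 -79.3] [ 0.4 -4.5  0.9] [-1.20789405  0.03762708 -0.01170144]
-70 [-52.1 -68.4] [-0.9 -1.2 -1.3] [ 0.00252185  0.01361137 -0.0262163 ]
18 [-51.6  18. ] [-0.7 -0.5 -0.6]
21.0 [-51.8  21. ] [ 0.   0.2 -1.5]
22.5 [-51.9  22.3] [ 1.  -1.2 -0.8]
24.0 [-51.9  24.1] [ 0.6 -0.3 -1.3]
25.5 [-51.9  25.5] [ 0.8 -0.8  0.1]
27.0 [-51.9  25.9] [ 0.5 -3.7 -0.3]
28.5 [-51.9  26.3] [ 0.5 -6.7  1. ]
30.0 [-51.9  26.7] [ 0.2 -8.6  0.5]
31.5 [-51.9  27.1] [ 1.8 -9.2  0.1]
14.2583 0.2523751931686287
```

View pics/v3.png

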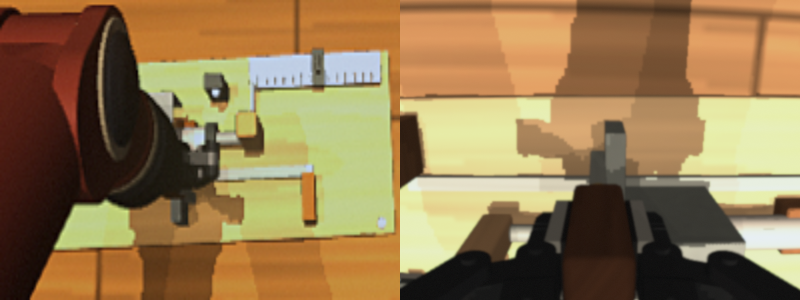

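The guard stopped at tool y ≈ 26 with the force rising, as predicted. The left panel shows the exposed handle at (245,125). Next I'll return the tool, checking its tip above the hole.

```bash
python3 - <<'E'
from h import *
arm.line_to(gp(-52,17,.191),.08);arm.line_to(gp(-52,17,.32),.2)
arm.movep([.6147,-.2827,.30],down(np.radians(80)));arm.line_to([.6147,-.2827,.26],.1);arm.pause(.3)
p=arm.read_tool_pos();print(p,arm.read_time(),fg());q=arm.read_eef_rot()
s=snapshot('scene');w=snapshot('wrist');cv2.imwrite('pics/s4.png',s);cv2.imwrite('pics/w4.png',w)
h=cv2.cvtColor(s,cv2.COLOR_BGR2HSV)
e=proj(cam('scene'),[[p[0],p[1],p[2]-.169+dz] for dz in(0,.035,.07)]);print('exp',e.round(1))
c0=145
for r in range(205,250,2):print(r,''.join('#' if h[r,c,1]<90 else '.' for c in range(c0,185)))
h=cv2.cvtColor(w,cv2.COLOR_BGR2HSV);print('exp w',proj(cam('wrist',(p,q)),[[p[0],p[1],p[2]-.169+dz] for dz in(0,.035,.07)]).round(1),proj(cam('wrist',(p,q)),[[.6147,-.2827,.06]]))
for r in range(196,250,4):print(r,''.join('#' if h[r,c,1]<90 else '.' for c in range(255,305)))
cv2.imwrite('pics/v4.png',np.hstack([cv2.resize(s[190:280,120:240],(400,300)),cv2.resize(w[150:270,200:360],(400,300))]))
E
```

```text
[ 0.61490904 -0.28289546  0.26071949] 17.625 [-0.1 -0.3  0.3]
exp [[167.8 236.3]
 [164.9 223.5]
 [161.8 209.8]]
205 ........................................
207 ........................................
209 ........................................
211 ...................#....................
213 ..............#######...................
215 ...............#######..................
217 ...............#######..................
219 ................######..................
221 ................#######.................
223 .................######.................
225 ..................######................
227 ..................######................
229 ...................#####................
231 ...................#####................
233 ...................######...............
235 ...................#######..............
237 ....................#####...............
239 ........................................
241 ........................................
243 ........................................
245 ........................................
247 .......................................
[... 198 characters left out ...]
........................................
204 ..................................................
208 ..................................................
212 .................#############....................
216 .................#############....................
220 ................###############...................
224 ................###############...................
228 ................###############...................
232 .................##############...................
236 ................###############...................
240 ................###############...................
244 ..................................................
248 ..................................................
```

View pics/v4.png

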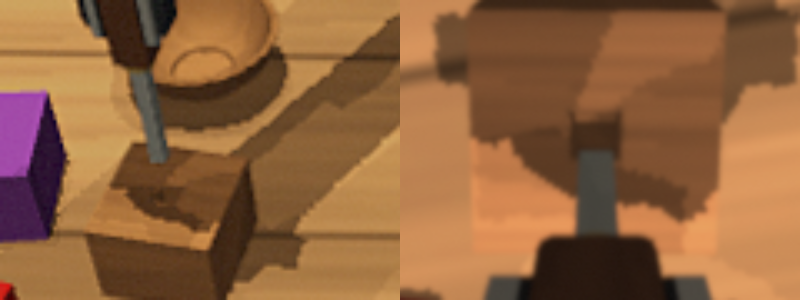

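Tip and hole line up: in the right panel the shank is centred at x 598 and the hole at 596. Inserting.

```bash
python3 - <<'E'
from h import *
x,y=.6152,-.2827;f0=fg()
ok=True
for z in(.235,.222,.21,.195,.181):
    arm.line_to([x,y,z],.06);f=fg()-f0;print(z,arm.read_tool_pos().round(4),f)
    if f[2]>5 and z>.185: ok=False;print('blocked');break
if ok:
    arm.move_gripper(0.75);arm.pause(.2)
    arm.line_to([x,y,.27],.15);arm.line_to([x,y,.32],.2)
    w,cm=shot('pics/w5.png');s=snapshot('scene');cv2.imwrite('pics/s5.png',s)
    cv2.imwrite('pics/v5.png',np.hstack([cv2.resize(s[170:290,120:280],(400,300)),cv2.resize(w[90:330,120:440],(400,300))]))
print(arm.read_time())
E
```

```text
0.235 [ 0.6152 -0.2827  0.2345] [-0.7  0.7 -0.2]
0.222 [ 0.615  -0.2825  0.2213] [-1.6  0.1  0. ]
0.21 [ 0.6149 -0.2825  0.2093] [-0.9  1.6 -0.3]
0.195 [ 0.6149 -0.2825  0.1943] [-1.3  0.9 -0.7]
0.181 [ 0.615  -0.2825  0.1804] [-0.6  0.4 -0.4]
21.7167
```

View pics/v5.png

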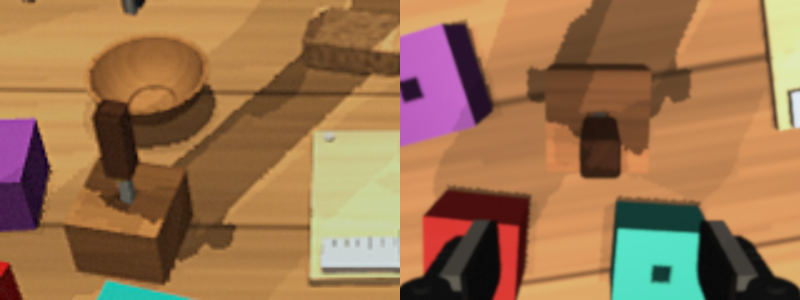

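The tool stands upright in its block, handle top at (600,160) in the right panel. Next I look at the gauge.

```bash
python3 - <<'E'
from h import *
arm.movep(gp(0,-80,.28),QG);arm.pause(.2)
w,cm=shot('pics/w6.png');np.save('c6.npy',np.array(cm,dtype=object),allow_pickle=True)
cv2.imwrite('pics/v6.png',cv2.resize(w[90:330,160:480],(800,600),interpolation=cv2.INTER_CUBIC))
print(arm.read_time(),arm.read_tool_pos())
E
```

```text
23.0167 [ 0.5757176  -0.02022454  0.28011081]
```

View pics/v6.png

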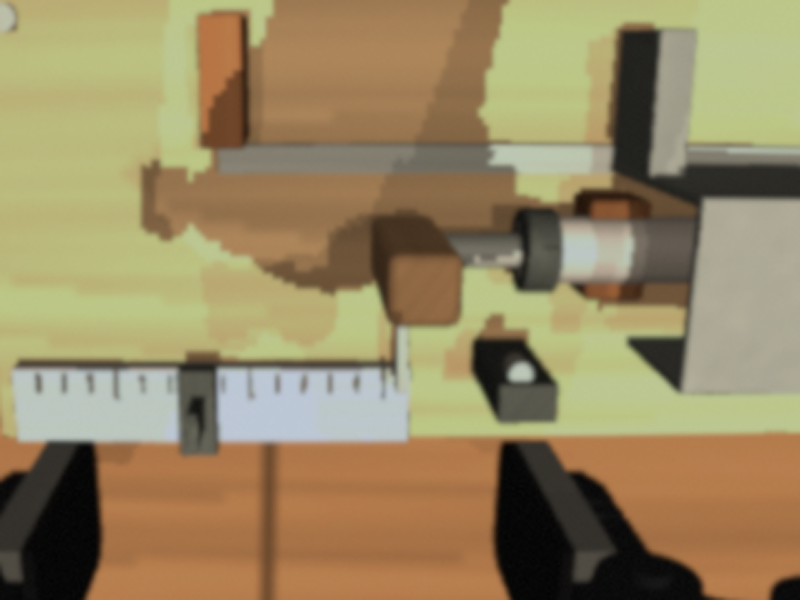

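The view shows the handle top at (425,290), the pointer at (402,370), the marker at (198,410) and the detent post at (520,390), with the guard well back at (745,295).

```bash
python3 - <<'E'
from h import *
cm=tuple(np.load('c6.npy',allow_pickle=True))
f=lambda p:np.array(p)/2.5+[160,90]
g=lambda p,z:np.array([tog(a) for a in cast(cm,f(p),z)])
print('handle',g([[389,253],[460,257],[460,325],[392,325]],.09),g([[425,290]],.09))
print('pointer',g([[402,335],[402,387]],.034))
print('marker',[(z,g([[180,410],[217,410]],z).tolist()) for z in(.02,.03,.047)])
print('guard -y edge',g([[700,198],[682,390]],.098),'lug',g([[660,35]],.056),g([[615,175]],.018))
w=cv2.imread('pics/w6.png')[232:276,228:252]
cv2.imwrite('pics/v7.png',cv2.resize(cv2.convertScaleAbs(w,alpha=1.8,beta=20),(360,660),interpolation=cv2.INTER_CUBIC))
E
```

```text
handle [[-11.  -55.5]
 [ -9.8 -35.2]
 [ 10.5 -34.3]
 [ 10.4 -54.2]] [[ -0.1 -44.9]]
pointer [[ 31.1 -44.7]
 [ 50.8 -44.1]]
marker [(0.02, [[65.1, -126.5], [65.1, -112.4]]), (0.03, [[61.0, -125.1], [61.0, -111.5]]), (0.047, [[54.2, -122.8], [54.2, -109.9]])]
guard -y edge [[-28.3  29.7]
 [ 28.3  30.8]] lug [[-72.3  30.4]] [[-23.7  32.6]]
```

View pics/v7.png

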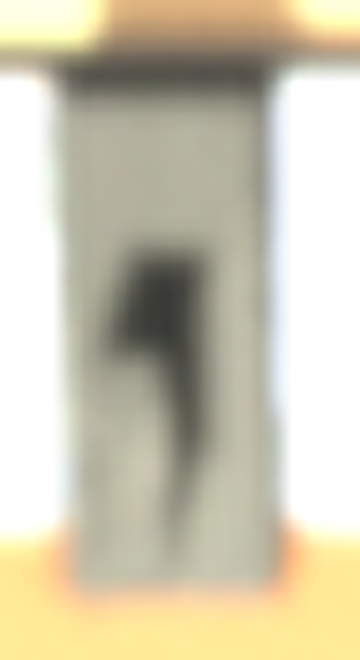

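```bash
python3 - <<'E'
from h import *
cm=tuple(np.load('c6.npy',allow_pickle=True))
f=lambda p:np.array(p)/15+[228,232]
g=lambda p,z:np.array([tog(a) for a in cast(cm,f(p),z)])
print('fin top -x edge',g([[108,350],[165,350]],.047),'base',[g([[130,250],[210,250]],z).tolist() for z in(.025,.03,.035)])
print('carriage x',[(z,g([[170,90],[170,585]],z).tolist()) for z in(.02,.03)])
Q2=down(np.radians(-88.47))
for y,z in((-45,.28),(-45,.124),(-116,.124),(-120,.124)):print(y,arm.ik(gp(0,y,z),Q2))
E
```

```text
fin top -x edge [[  55.4 -120.1]
 [  55.4 -116.8]] base [[[57.7, -121.3], [57.7, -116.3]], [[55.8, -120.6], [55.8, -115.7]], [[53.8, -120.0], [53.8, -115.2]]]
carriage x [(0.02, [[49.0, -119.0], [82.7, -120.1]]), (0.03, [[45.4, -117.8], [78.1, -119.0]])]
-45 [-0.68484634  0.76997388  1.13390858  1.69998269 -0.75224719  1.17604748
 -0.88938528]
-45 [-0.65574259  1.03014415  1.10624573  1.8387198  -1.09533355  1.03947622
 -0.62369801]
-116 [-0.52964292  1.03378913  1.10586137  1.82642295 -1.09317217  1.044787
 -0.50832081]
-120 [-0.5224364   1.03425166  1.10587487  1.82497856 -1.09296286  1.04545991
 -0.50232191]
```

```bash
python3 - <<'E'
from h import *
Q2=down(np.radians(-88.47))
arm.line_to(gp(0,-80,.36),.25)
arm.movep(gp(0,-45,.30),Q2);arm.line_to(gp(0,-45,.16),.2);f0=fg();arm.line_to(gp(0,-45,.124),.08)
print(tog(arm.read_tool_pos()),f0,fg())
arm.move_gripper(0.0,80);print('op',arm.read_opening(),fg())
arm.line_to(gp(0,-116,.124),.06);arm.pause(.3)
print(arm.read_time(),tog(arm.read_tool_pos()),fg(),arm.read_opening())
w,cm=shot('pics/w8.png');np.save('c8.npy',np.array(cm,dtype=object),allow_pickle=True)
cv2.imwrite('pics/s8.png',snapshot('scene'))
E
```

```text
[ -0.  -45.2] [ 0.4 -0.   0.4] [ 0.4 -0.3  0.3]
op 0.2480028820390454 [-0.7 -0.8  1.9]
29.3167 [   0.3 -112.5] [-3.7  8.4  9.3] 0.24381646360950035
```

Picture limit reached, so I read the pixels numerically.

```bash
python3 - <<'E'
from h import *
cm=tuple(np.load('c8.npy',allow_pickle=True));w=cv2.imread('pics/w8.png')
G=lambda x,y,z:gp(x,y,z)
print('fin top ctr',proj(cm,[G(55,-118.4,.047),G(62,-118.4,.047),G(69,-118.4,.047)]).round(1))
print('pointer exp',proj(cm,[G(x,-112.5,.034) for x in(12,30,50)]).round(1))
print('scale ends',proj(cm,[G(52,-118,.02),G(72,-118,.02)]).round(1))
hsv=cv2.cvtColor(w,cv2.COLOR_BGR2HSV);g=cv2.cvtColor(w,cv2.COLOR_BGR2GRAY)
px=proj(cm,[G(62,-118.4,.047)])[0].astype(int)
x0=px[0]-55
print(x0)
for r in range(px[1]-90,min(px[1]+50,420),4):
    print(r,''.join(' .:-=+*#%@'[9-int(v)*10//256] if hsv[r,x0+i,1]<75 else ('y' if v>100 else 'o') for i,v in enumerate(g[r,x0:x0+110])))
E
```

```text
fin top ctr [[296.2 148.3]
 [296.4 130.2]
 [296.6 111.7]]
pointer exp [[280.8 240.2]
 [280.9 201.9]
 [281.1 156.8]]
scale ends [[293.  148.7]
 [293.5 104.3]]
241
40 ooooooooyyyyyyyyyyyyyyyyyyyyyyyyyyyyyyyyyyyyyyyyyyyyyyyyyyyyyyyyyyyyyyyyyyyyyyyyyyyyyyyyyyyyyyyyyyyyyyyyyyyyyy
44 ooooooooyyyyyyyyyyyyyyyyyyyyyyyyyyyyyyyyyyyyyyyyyyyyyyyyyyyyyyyyyyyyyyyyyyyyyyyyyyyyyyyyyyyyyyyyyyyyyyyyyyyyyy
48 ooooooooyyyyyyyyyyyyyyyyyyyyyyyyyyyyyyyyyyyyyyyyyyyyyyyyyyyyyyyyyyyyyyyyyyyyyyyyyyyyyyyyyyyyyyyyyyyyyyyyyyyyyy
52 ooooooooyyyyyyyyyyyyyyyyyyyyyyyyyyyyyyyyyyyyyyyyyyyyyyyyyyyyyyyyyyyyyyyyyyyyyyyyyyyyyyyyyyyyyyyyyyyyyyyyyyyyyy
56 ooooooooyyyyyyyyyyyyyyyyyyyyyyyyyyyyyyyyyyyyyyyyyyyyyyyyyyyyyyyyyyyyyyyyyyyyyyyyyyyyyyyyyyyyyyyyyyyyyyyyyyyyyy
60 oooooooyyyyyyyyyyyyyyyyyyyyyyyyyyyyyyyyyyyyyyyyyyyyyyyyyyyyyyyyyyyyyyyyyyyyyyyyyyyyyyyyyyyyyyyyyyyyyyyyyyyyyyy
64 ooooooooyyyyyyyyyyyyyyyyyyyyyyyyyyyyyyyyyyyyyyyyyyyyyyyyyyyyyyyyyyyyyyyyyyyyyyyyyyyyyyyyyyyyyyyyyyyyyyyyyyyyyy
68 oooooooyyyyyyyyyyyyyyyyyyyyyyyyyyyyyyyyyyyyyyyyyyyyyyyyyyyyyyyyyyyyyyyyyyyyyyyyyyyyyyyyyyyyyyyyyyyyyyyyyyyyyyy
72 oooooooyyyyyyyyyyyyyyyy
[... 2371 characters left out ...]
+++-::::::
156 ::::::::::::===-:::::::::::::::::-::::::::-+**+++++++++++++++++++++++**=-:::::::::::::::::::::::::::::::::::::
160 yyyyyyyyyyyyyyyyyyyyyyyyyyyyyyyyy-::::::::-+*++++++++++++++++++++++****yyyyyyyyyyyyyyyyyyyyyyyyyyyyyyyyyyyyyyy
164 yyyyyyyyyyyyyyyyyyyyyyyyyyyyyyyyy-::::::::-+******+++++*****++++*******yyyyyyyyyyyyyyyyyyyyyyyyyyyyyyyyyyyyyyy
168 yyyyyyyyyyyyyyyyyyyyyyyyyyyyyyyyy-::::::::--yyyyyyyyyyyyyyyyyyyyyyyyyyyyyyyyyyyyyyyyyyyyyyyyyyyyyyyyyyyyyyyyyy
172 yyyyyyyyyyyyyyyyyyyyyyyyyyyyyyyyy-::::::::--yyyyyyyyyyyyyyyyyyyyyyyyyyyyyyyyyyyyyyyyyyyyyyyyyyyyyyyyyyyyyyyyyy
176 yyyyyyyyyyyyyyyyyyyyyyyyyyyyyyyyy-:::::::::-yyyyyyyyyyyyyyyyyyyyyyyyyyyyyyyyyyyyyyyyyyyyyyyyyyyyyyyyyyyyyyyyyy
```

```bash
cat >>h.py <<'E'
def meas(w,cm):
    hsv=cv2.cvtColor(w,cv2.COLOR_BGR2HSV)[...,1].astype(float);g=cv2.cvtColor(w,cv2.COLOR_BGR2GRAY).astype(float)
    # pointer: low saturation bright run in rows 172..180 over plywood
    c=[]
    for r in range(170,182,2):
        m=np.where((hsv[r,230:330]<75)&(g[r,230:330]>120))[0]+230
        if len(m):c.append((m.min()+m.max())/2)
    pc=np.median(c);return pc,tog(cast(cm,[[pc,175]],.034)[0]),len(c)
E
python3 - <<'E'
from h import *
cm=tuple(np.load('c8.npy',allow_pickle=True));w=cv2.imread('pics/w8.png');g=cv2.cvtColor(w,cv2.COLOR_BGR2GRAY)
for r in(118,130,138):print(g[r,281:316].tolist())
print(meas(w,cm),tog(arm.read_tool_pos()))
print('fin',[tog(cast(cm,[[c,128]],.047)[0]) for c in(293.5,298.5,303)],'carriage',[[tog(cast(cm,[[c,128]],z)[0])[1] for c in(280.5,313.5)] for z in(.02,.025,.03)])
E
```

```text
[127, 89, 101, 111, 112, 111, 108, 105, 102, 93, 70, 49, 54, 82, 104, 112, 112, 113, 112, 113, 111, 108, 99, 90, 93, 97, 97, 97, 101, 106, 104, 107, 139, 179, 196]
[128, 90, 100, 109, 111, 109, 106, 104, 101, 92, 69, 50, 59, 89, 108, 112, 112, 111, 111, 110, 109, 104, 93, 87, 92, 96, 97, 97, 99, 102, 102, 106, 141, 179, 196]
[127, 91, 100, 110, 110, 109, 107, 104, 101, 91, 68, 47, 53, 83, 102, 108, 107, 106, 105, 106, 105, 101, 94, 93, 96, 97, 96, 99, 103, 103, 97, 111, 154, 185, 197]
(np.float64(279.0), array([  42.1, -111.6]), 6) [   0.3 -112.5]
fin [array([  62.8, -117.3]), array([  62.8, -119.2]), array([  62.8, -121. ])] carriage [[np.float64(-112.2), np.float64(-127.3)], [np.float64(-112.2), np.float64(-126.9)], [np.float64(-112.2), np.float64(-126.5)]]
```

```bash
python3 - <<'E'
from h import *
arm.line_to(gp(0,-123.8,.124),.03);arm.pause(.4)
w,cm=shot('pics/w9.png');print(arm.read_time(),tog(arm.read_tool_pos()),fg(),meas(w,cm),arm.read_opening())
g=cv2.cvtColor(w,cv2.COLOR_BGR2GRAY)
for r in(118,124,130,138,160,166,174):print(r,g[r,258:302].tolist())
np.save('c9.npy',np.array(cm,dtype=object),allow_pickle=True)
for c in(270,279,288):print(c,tog(cast(cm,[[c,128]],.047)[0]),tog(cast(cm,[[c,175]],.034)[0]))
E
```

```text
30.275 [   0.3 -120.1] [-3.6  8.9 10. ] (np.float64(279.0), array([  42.1, -119.2]), 6) 0.24465881874635148
118 [203, 203, 203, 202, 187, 149, 108, 101, 109, 113, 112, 111, 110, 108, 105, 98, 91, 101, 110, 113, 114, 115, 114, 113, 113, 106, 97, 96, 99, 101, 100, 99, 98, 99, 102, 105, 102, 126, 171, 195, 201, 202, 203, 204]
124 [203, 203, 203, 202, 186, 148, 107, 100, 109, 111, 112, 110, 109, 106, 96, 78, 78, 97, 110, 114, 115, 116, 116, 116, 115, 107, 96, 96, 99, 100, 100, 99, 99, 101, 108, 108, 103, 129, 176, 198, 201, 201, 204, 203]
130 [203, 203, 204, 201, 186, 148, 107, 101, 109, 111, 111, 109, 105, 102, 95, 77, 77, 99, 111, 114, 113, 113, 113, 113, 111, 104, 93, 94, 99, 100, 99, 98, 99, 101, 108, 106, 100, 128, 176, 197, 201, 203, 203, 203]
138 [186, 179, 186, 194, 186, 151, 112, 101, 108, 111, 110, 108, 105, 102, 94, 77, 76, 96, 106, 108, 109, 108, 108, 108, 106, 98, 89, 92, 98, 100, 99, 98, 97, 100, 105, 103, 97, 128, 177, 198, 202, 203, 203, 200]
160 [179, 179, 179, 178, 169, 140, 102, 89, 97, 101, 100, 101, 100, 99, 91, 81, 112, 164, 193, 199, 200, 200, 200, 200, 197, 176, 133, 106, 108, 112, 111, 109, 109, 109, 107, 99, 96, 125, 165, 185, 189, 190, 189, 185]
166 [186, 186, 185, 185, 184, 182, 175, 162, 151, 145, 143, 143, 142, 132, 110, 94, 121, 167, 193, 199, 200, 200, 200, 199, 193, 170, 139, 126, 128, 131, 130, 131, 130, 131, 138, 149, 165, 181, 187, 183, 177, 177, 177, 176]
174 [190, 191, 190, 190, 190, 189, 190, 190, 190, 190, 190, 190, 190, 190, 189, 182, 174, 182, 195, 199, 200, 200, 200, 198, 193, 179, 170, 168, 169, 170, 170, 170, 170, 170, 170, 170, 170, 170, 170, 170, 170, 169, 171, 173]
270 [  62.8 -115.7] [  42.1 -115.3]
279 [  62.8 -119.2] [  42.1 -119.2]
288 [  62.8 -122.7] [  42.1 -123.1]
```

```bash
python3 - <<'E'
from h import *
arm.pause(.5);w,cm=shot('pics/w10.png');print(meas(w,cm),tog(arm.read_tool_pos()),np.abs(arm.read_dq()).max())
a=cv2.imread('pics/scene0.png').astype(int);b=snapshot('scene');cv2.imwrite('pics/s10.png',b)
for n,(x,y) in dict(bowl=(180,203),cork=(263,187),jar=(368,180),tool=(166,225),block=(172,258),marker=(284,268)).items():
    d=np.abs(a[y-22:y+22,x-26:x+26]-b[y-22:y+22,x-26:x+26]).max(2);print(n,(d>40).mean().round(3))
g=cv2.cvtColor(w,cv2.COLOR_BGR2GRAY);print(g[128,270:290].tolist(),g[168,270:290].tolist())
ticket.finish_job();print(arm.read_time())
E
```

```text
(np.float64(279.0), array([  42.1, -119.2]), 6) [   0.3 -120.1] 0.0016676468099880624
bowl 0.009
cork 0.51
jar 0.509
tool 0.029
block 0.01
marker 0.264
[107, 104, 95, 78, 79, 100, 112, 114, 115, 115, 115, 113, 111, 104, 94, 94, 99, 100, 99, 99] [182, 170, 141, 118, 132, 170, 193, 199, 199, 200, 200, 200, 192, 175, 159, 159, 164, 165, 165, 165]
the job is handed in; nothing more can be done
the job is handed in; nothing more can be done
```

The job is handed in at about 31 s (limit 66 s), with the gripper still holding the rod's handle at the mark.

I took the tool from the plain wood block and used its shank to push the guard about 110 mm back to its far stop. There the push force rose to about 9 N, and the guard's front edge measured y ≈ +30 mm. I stood the tool back in its hole; the view afterwards showed it upright. Then I pulled the rod out about 74 mm.

- **Alignment:** in the last wrist picture, pointer and fin both sit at gauge y ≈ -119.2 mm, within about 0.2 mm of each other, with the arm still.
- **Unchanged regions:** comparing the last scene picture with the first, the bowl, block and tool regions hardly changed (0.9–2.9 % of pixels).
- **Regions that differed:** cork and jar changed by about 51 % of pixels and the marker by 26 %. For cork and jar I think this is the arm standing in front of them or casting shadow. I had reached the 12-picture viewing limit, so I could not confirm that by eye. I commanded no moves close to the cork or jar.
- **Marker:** the fin measured y ≈ -119.2 mm both before and after the last pull. My first rough readings, from higher up, were -116 to -118 mm; I think that gap is parallax and pixel error, not movement.

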